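# Weigh the pan of capacitors on the hanging scale

## Task

Weigh the pan of capacitors: hang it by its loop on the hook of the hanging scale and lower it gradually until the sprung hook carries the whole weight, so that the hook neither jerks nor bobs when you let go; do not drag the hook down to its stop. When the pan hangs still, press the HOLD key on the scale's indicator and leave the pan hanging. Do not disturb the pan with the heat sink, the jar or the solder spool.

Things in the scene. Friction and masses are not known exactly. Their poses are not given: they have to be found in the camera images.
- cap_pan: PAN TO WEIGH, right of the vise: loose aluminium dish, 112 mm across, 16 mm high, with three upright capacitors (tops 35 mm above the underside). From its middle a rod rises to a round black grip sleeve and, above it, a wire loop lying in the pan's y-z plane. Hidden mass 0.19 to 0.58 kg, centre of mass on the rod below the sleeve. Origin: centre of underside, z up
- cap_pan_grip (a point): middle of that pan's grip sleeve (16 mm diameter, 56 to 108 mm above the pan's underside), 85 mm above the underside; grasp here with the tool tilted about 40 degrees from straight down, in the direction of the pan's x, so that the gripper stays clear of loop and hook
- cap_pan_loop (a point): centre of the top bar of that pan's loop, 172 mm above the underside; this bar comes to lie in the hook. The loop is closed, of 6 mm wire, 44 mm wide, 62 mm high (inside 32 x 51 mm), from 113 to 175 mm above the underside
- sink_pan: bystander: same pan, but with a heat sink in it instead of capacitors; the two may stand in either place, 130 to 190 mm apart. Origin: centre of the underside
- stand: hanging scale, fixed: base plate (260 x 310 mm, top 19 mm above the bench), column 128 mm behind the origin, arm and load-cell head over the hook (52 x 78 mm, underside 378 mm above the bench, bush below it down to 359 mm). Indicator box on the plate at +y (case 54 mm high, display behind the key up to 87 mm). Origin: on the bench below the hook's shank; -x is the front, where the hook opens; z up
- hook (a joint): dip of the sprung hook in m: 0 unloaded, grows downwards; the spring gives 90 N/m with little damping: the pan makes it dip 20 to 64 mm, by its weight, and if it is let go before the hook carries just that weight the hook bobs up and down for a second or two; its stop is at 82 mm, and from 75 mm on it counts as dragged to the stop
- hook_seat (a point): where the centre of the loop's bar lies when seated in the hook's bowl (moves with the hook; 288 mm above the bench unloaded). The hook is 7 mm round steel in the stand's x-z plane, bowl 22 mm wide inside, its underside 10 mm below this point; the shank stands on the same vertical line, from 48 mm above this point upwards
- hook_tip (a point): top of the hook's free tip, 21 mm in front (-x of the stand) and 20 mm above hook_seat; the bar passes over this tip (bar centre at least 4 mm above it), stays in front of the shank and then goes down into the bowl
- key (a joint): travel of the HOLD key in m: 0 out, 0.006 fully pressed (5 N); it springs back. Pressed counts from 0.004
- key_top (a point): centre of the top of the HOLD key, a white round key 24 mm across on the front of the indicator box, pressed straight down
- jar: bystander: white screw-top jar, 59 mm across, 66 mm high. Origin: centre of the underside
- spool: bystander: solder spool, 67 x 82 x 66 mm. Origin: centre of the underside

How it is judged:
By the outcome, as a careful person would: the job done as asked, in the order asked, and still so for the second after the job is handed in, with the robot touching nothing.
It also fails if it takes over 72 s, if anything falls off the work surface, if the arm or the gripper's body presses on something with over 40 N, if the wrist force passes 120 N, or if a joint passes its speed limit or range.

## Robot

A 6-joint arm with a two-finger parallel gripper is mounted at the origin on a cart in front of the work surface, level with it; the furniture and walls round the work are solid. World frame = base frame: x ahead of the robot, y to its left, z up, the work surface at z = 0. Lengths are in m, angles in rad, forces in N, time in s.
With the tool pointing down it reaches from about 0.35 to 0.95 m from the base axis. Payload 17.4 kg.
Tool frame: the origin (TCP) lies on the mounting face of the last link; the fingertips stand tip_extent ahead of it and the grasp point (between the pads) lies 167 mm ahead of it (tip_extent is the distance from the TCP to the fingertips, in m); z points along the fingers, y is the line along which they close (so a half turn about z gives the same grasp; the last joint's range is limited). The gripper opens to 93 mm and grips with 3 to 60 N. Pads are 15 mm wide; open, the fingers measure 128 mm over their backs; the gripper's body (75 mm by 188 mm) begins 65 mm behind the grasp point.
Start: joints at [1.152, 0.116, 1.442, -0, 1.584, -0.038], TCP at [0.251, 0.627, 0.405] pointing down, gripper open.
Joint ranges: [-2.83, 2.83], [-0.83, 2.19], [0.07, 2.5], [-1.14, 4.28], [0.01, 3], [-2.97, 2.97]. Speed limits (rad/s): [1.89, 1.89, 2.22, 3.14, 3.14, 3.14].

## Interface

Orientations are given as a unit quaternion [x, y, z, w].
In Python, from station import move_to, move_straight, move_joints, command_gripper, sleep, solve_ik, get_obs, grab_frame, camera_model, Unreachable, close_job, regions_of, place_of, tip_extent gives the robot as it stands. The module is installed in compiled form; this text tells all that it offers. Calls block until the motion is done:
- move_to(position, orientation): joint-space move of the TCP to a pose.
- move_straight(position, rotation=None, max_speed=0.15, until_force=None): straight line of the TCP; rotation=None keeps the orientation; max_speed is the mean speed in m/s. With until_force (N) it stops when the force on the tool has changed by that much, and returns True; else False.
- move_joints(angles): joint-space move.
- command_gripper(opening, force=None): finger opening in m; force is the grip in N (None keeps the last); returns when the fingers have stopped.
- sleep(seconds).
- solve_ik(position, orientation): joint angles nearest the present ones, or None.
- get_obs(): the state.
- grab_frame(name): name is "side" or "top"; returns (picture, depth): 384x512x3 uint8, blue, green, red; 384x512 float32, m along the optical axis (not along the pixel's ray), 0 where there is no reading.
- camera_model(name): a dict with "fx", "fy", "cx", "cy" (pixels), "rvec" (rotation vector, rad) and "tvec" (3), from world to camera coordinates, as OpenCV has them. Camera axes: x right, y down, z forward; pixel columns grow to the right and rows downward; lengths in m; the calibration is good to about 2 mm. A picture is of the moment at which its call begins. camera_model takes no time and is no camera call.
A pose or a line that the arm cannot do raises Unreachable and nothing moves.
- close_job(): hands the job in; it is judged then, once.
Trained networks look in the newest picture that a camera, given by its name, has taken for a name from the list of things; names that differ only in an ending like _2 or _b are one class to them, and where a whole thing is asked for, a point or a joint stands for the part that bears it (a point fixed in the world has none). Each returns a list of dicts, best first, with "p" (0 to 1); they miss things now and then, are a little off and sometimes report something else, mostly with a low value. They report only what shows in the picture. A call takes as long as a camera call.
- regions_of(query, camera): "pixels" (384x512 bool, what is visible of it) and "point" ([row, column] in pixels, amid what is visible of it).
- place_of(query, camera): "point" ([row, column] in pixels: a listed point, or the origin of a listed thing).
The state is a dict: "clock": time; "joints": joint angles; "dq": joint speeds; "effort": joint torques, N m; "tool_pos": TCP position; "tcp_rot": TCP orientation; "wrist_force": force on the tool from outside, world axes, zero at the start; "moment": the same for the moment, N m; "finger_gap": finger opening in m; "gripper_force": force on a finger pad.
Only numpy, scipy, OpenCV 4.12 (cv2) and the standard library are available. Lean on these libraries where they do the work, as an engineer would, in place of code of your own. Each camera call takes 0.05 s, during which the arm holds its last target. There are 200 camera calls.

## Working session

There is one attempt and no reset: what is moved stays moved. The work goes in short steps, each a Python script; the robot and the scene stay as the last script left them, time stands still between calls to the robot, and variables do not carry over. Pictures are saved under pics/ and viewed, at most 12 in all, crops included, and the job is handed in when it is done.

```bash
mkdir -p pics
cat > h.py <<'E'
import numpy as np, cv2
from station import *
from scipy.spatial.transform import Rotation as R
def cam(n):
    c=camera_model(n); K=np.array([[c['fx'],0,c['cx']],[0,c['fy'],c['cy']],[0,0,1.]])
    Rm=cv2.Rodrigues(np.array(c['rvec'],float))[0]; return K,Rm,np.array(c['tvec'],float).ravel()
def ray(n,rc):
    K,Rm,t=cam(n); d=Rm.T@np.linalg.inv(K)@np.array([rc[1],rc[0],1.]); return -Rm.T@t,d
def at_depth(n,rc,z):
    o,d=ray(n,rc); return o+d*z
def tri(a,b):
    (n1,p1),(n2,p2)=a,b
    o1,d1=ray(n1,p1);o2,d2=ray(n2,p2);d1=d1/np.linalg.norm(d1);d2=d2/np.linalg.norm(d2)
    s=np.linalg.lstsq(np.c_[d1,-d2],o2-o1,rcond=None)[0]
    A=o1+s[0]*d1;B=o2+s[1]*d2
    return (A+B)/2,np.linalg.norm(A-B)
def proj(n,P):
    K,Rm,t=cam(n); q=K@(Rm@np.asarray(P)+t); return q[1]/q[2],q[0]/q[2]
E
python3 - <<'E'
from h import *
np.set_printoptions(precision=3,suppress=True)
o=get_obs();print(o['clock'],o['tool_pos'],o['tcp_rot'],tip_extent,o['wrist_force'])
P={}
for n in('side','top'):
    im,d=grab_frame(n);cv2.imwrite(f'pics/{n}0.png',im)
    print(n,ray(n,(192,256)))
    for q in('cap_pan','cap_pan_grip','cap_pan_loop','sink_pan','stand','hook_seat','hook_tip','key_top','jar','spool'):
        r=place_of(q,n)[:2]
        for i,e in enumerate(r):
            rc=e['point'];ri=tuple(np.clip(np.round(rc).astype(int),0,[383,511]))
            print(n,q,round(e['p'],2),np.round(rc,1),at_depth(n,rc,d[ri]))
            if i==0:P[n,q]=rc
for (n,q) in P:
    if n=='side' and ('top',q) in P: print(q,*tri((n,P[n,q]),('top',P['top',q])))
E
```

```text
0.0 [0.251 0.627 0.404] [ 0.189  0.982 -0.001 -0.   ] 0.1861 [-0.008  0.08   0.09 ]
side (array([0.104, 1.231, 1.214]), array([ 0.275, -0.744, -0.61 ]))
side cap_pan 0.64 [184.5 285.7] [ 0.553 -0.348  0.001]
side cap_pan_grip 0.79 [169.7 288.9] [ 0.545 -0.349  0.079]
side cap_pan_loop 0.71 [150.1 292.5] [ 0.54  -0.361  0.17 ]
side sink_pan 0.63 [204.4 282.4] [ 0.52  -0.204  0.01 ]
side stand 0.92 [278.5 230.2] [0.549 0.246 0.02 ]
side hook_seat 0.66 [183.  284.3] [ 0.514 -0.187  0.13 ]
side hook_seat 0.49 [213.8 231.7] [ 0.69  -0.086 -0.004]
side hook_tip 0.61 [205.1 236.1] [ 0.695 -0.142 -0.004]
side jar 0.47 [150.1 292. ] [ 0.542 -0.361  0.17 ]
side jar 0.43 [199.5 239.3] [ 0.692 -0.167  0.008]
side spool 0.83 [175.2 257.9] [ 0.68  -0.345  0.016]
top (array([ 0.189, -0.025,  1.62 ]), array([ 0.257,  0.024, -0.966]))
top cap_pan 0.72 [224.8 355. ] [ 0.543 -0.346  0.004]
top cap_pan_grip 0.81 [221.1 363.5] [ 0.536 -0.352  0.111]
top cap_pan_loop 0.7 [213.1 372. ] [ 0.593 -0.403  0.002]
top sink_pan 0.8 [226.5 310.6] [ 0.516 -0.191  0.01 ]
top stand 0.69 [198.4 197.6] [0.563 0.216 0.025]
top hook_seat 0.43 [177.4 182.5] [0.524 0.206 0.414]
top hook_tip 0.4 [184.6 186.5] [0.608 0.263 0.024]
top key_top 0.36 [243.  168.9] [0.388 0.279 0.076]
top jar 0.55 [178.2 317.6] [ 0.678 -0.193  0.065]
top spool 0.85 [183.8 361.7] [ 0.677 -0.347  0.065]
cap_pan [ 0.548 -0.346  0.002] 0.009051301011013953
cap_pan_grip [ 0.546 -0.36   0.071] 0.0031776128030493143
cap_pan_loop [ 0.546 -0.365  0.169] 0.010780673055466747
sink_pan [ 0.515 -0.189  0.022] 0.0016220353031013775
stand [ 0.566  0.22  -0.011] 0.010176180122806047
hook_seat [0.459 0.196 0.436] 0.11457835017646761
hook_tip [0.538 0.212 0.31 ] 0.009274271883396256
jar [ 0.543 -0.169  0.309] 0.11096616978943499
spool [ 0.69  -0.36   0.005] 0.010266118556456124
```

Run:
```python
import cv2
a=cv2.imread('pics/side0.png');b=cv2.imread('pics/top0.png')
cv2.imwrite('pics/s1.png',cv2.resize(a[60:384,120:440],None,fx=1.8,fy=1.8,interpolation=cv2.INTER_CUBIC))
cv2.imwrite('pics/t1.png',cv2.resize(b[100:300,120:420],None,fx=2.6,fy=2.6,interpolation=cv2.INTER_CUBIC))
```

```text
(no output)
```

View pics/s1.png

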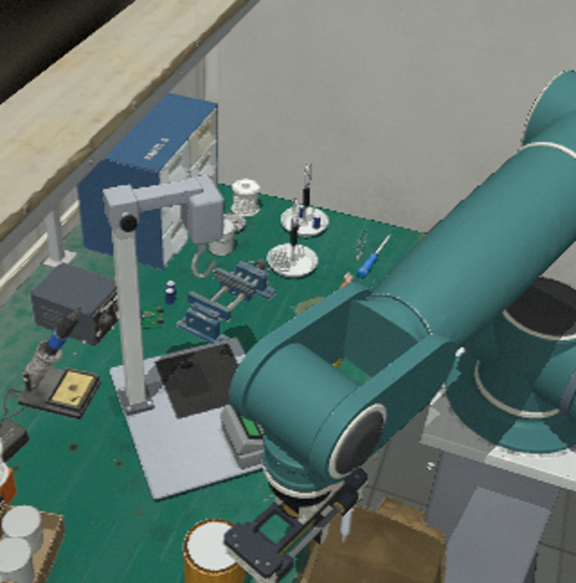

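View pics/t1.png

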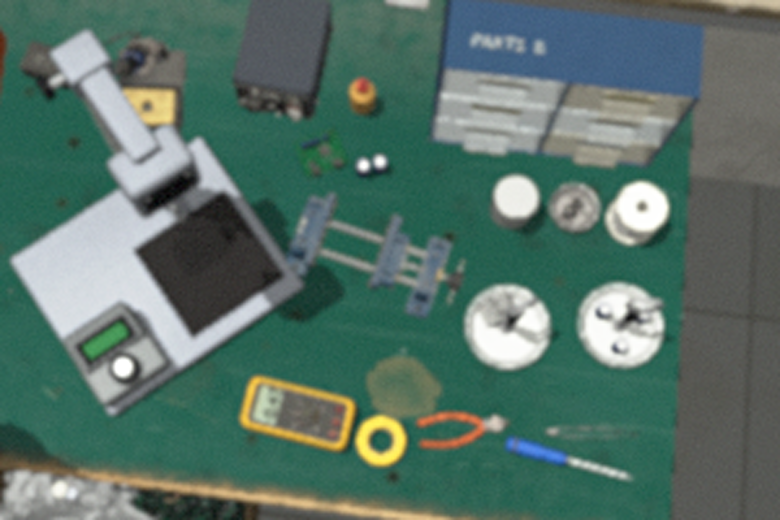

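The side view shows the cap pan (blue caps) as the right or far one, at full-image row 184, col 286. The hook hangs below the head near row 207, col 233. The top view shows the stand yawed, the white key near row 241, col 167, and the cap pan near row 224, col 358, with the sink pan to its left. Next I'll measure the yaws and the hook.

```bash
cat > m.py <<'E'
from h import *
np.set_printoptions(precision=3,suppress=True,linewidth=150)
def cloud(n):
    im,d=grab_frame(n);K,Rm,t=cam(n)
    v,u=np.nonzero(d>0);z=d[v,u]
    P=(np.c_[(u-K[0,2])/K[0,0]*z,(v-K[1,2])/K[1,1]*z,z]-t)@Rm
    return P,np.c_[v,u]
C={n:cloud(n) for n in('side','top')}
P,uv=C['top']
m=(abs(P[:,2]-.019)<.007)&(np.hypot(P[:,0]-.55,P[:,1]-.22)<.26)
M=np.zeros((384,512),np.uint8);M[uv[m][:,0],uv[m][:,1]]=255
n,l,s,c=cv2.connectedComponentsWithStats(M);k=1+np.argmax(s[1:,4])
sel=l[uv[:,0],uv[:,1]]==k
q=P[sel&m][:,:2].astype(np.float32);print('plate z',np.median(P[sel&m][:,2]),cv2.minAreaRect(q),len(q))
print(cv2.boxPoints(cv2.minAreaRect(q)))
for n in C:
    P,uv=C[n]
    m=(P[:,2]>.365)&(P[:,2]<.6)&(np.hypot(P[:,0]-.6,P[:,1]-.22)<.2)
    if n=='top': print('head/arm',cv2.minAreaRect(P[m][:,:2].astype(np.float32)),m.sum(),P[m][:,2].max()); 
    for z0,z1 in((.112,.18),(.05,.11),(.004,.05)):
        for c0 in((.548,-.35),(.515,-.19)):
            g=(P[:,2]>z0)&(P[:,2]<z1)&(np.hypot(P[:,0]-c0[0],P[:,1]-c0[1])<(.04 if z0>.05 else .075))
            X=P[g]
            if len(X)<4: print(n,z0,c0,len(X));continue
            w,V=np.linalg.eigh(np.cov(X[:,:2].T));print(n,z0,c0,len(X),X.mean(0),'ext',np.sqrt(w)*1e3,'yaw',np.degrees(np.arctan2(V[1,1],V[0,1])),'circ',cv2.minEnclosingCircle(X[:,:2].astype(np.float32)))
for q in('hook','hook_tip','hook_seat'):
    r=regions_of(q,'side')
    for e in r[:2]:
        v,u=np.nonzero(e['pixels']);print(q,e['p'],e['point'],len(v),v.min(),v.max(),u.min(),u.max())
for rc,z in(((205.1,236.1),.308),((213.8,231.7),.288)):
    o,d=ray('side',rc);print('hook',o+d*(z-o[2])/d[2])
for e in regions_of('key_top','top')[:2]:
    o,d=ray('top',e['point']);print('key',e['p'],e['point'],e['pixels'].sum(),[o+d*(z-o[2])/d[2] for z in(.06,.07,.08)])
P,uv=C['top'];g=np.hypot(uv[:,0]-242,uv[:,1]-167.5)<4;print('keyz',np.median(P[g],0))
a=cv2.imread('pics/side0.png')
x=cv2.resize(a[175:225,205:255],None,fx=8,fy=8,interpolation=cv2.INTER_CUBIC);y=cv2.resize(a[140:195,262:317],(400,400),interpolation=cv2.INTER_CUBIC)
cv2.imwrite('pics/c2.png',np.hstack([x,y]))
E
python3 m.py
```

```text
plate z 0.020569712778498554 ((0.5428332090377808, 0.2666078805923462), (0.26137685775756836, 0.32765182852745056), 42.298057556152344) 4341
[[0.336 0.3  ]
 [0.556 0.057]
 [0.75  0.233]
 [0.529 0.476]]
side 0.112 (0.548, -0.35) 37 [ 0.543 -0.35   0.144] ext [ 2.103 15.819] yaw 90.90744094036718 circ ((0.541875422000885, -0.3503340482711792), 0.026362260803580284)
side 0.112 (0.515, -0.19) 45 [ 0.522 -0.2    0.145] ext [ 1.969 16.523] yaw 119.29382030930454 circ ((0.5218547582626343, -0.20076704025268555), 0.02441769279539585)
side 0.05 (0.548, -0.35) 42 [ 0.542 -0.347  0.084] ext [4.348 4.758] yaw 55.201467266841995 circ ((0.5395793914794922, -0.3482784032821655), 0.011732839047908783)
side 0.05 (0.515, -0.19) 46 [ 0.521 -0.197  0.083] ext [3.711 4.319] yaw -165.08729494318018 circ ((0.5199517607688904, -0.19873496890068054), 0.009545459412038326)
side 0.004 (0.548, -0.35) 212 [ 0.541 -0.355  0.014] ext [29.025 32.058] yaw -166.87072437427202 circ ((0.5465561151504517, -0.3451390564441681), 0.07004138082265854)
side 0.004 (0.515, -0.19) 294 [ 0.526 -0.199  0.014] ext [28.927 32.621] 
[... 781 characters left out ...]
.161 20.283] yaw 62.11559264465358 circ ((0.5388477444648743, -0.17165842652320862), 0.04525215923786163)
top 0.004 (0.548, -0.35) 686 [ 0.545 -0.352  0.012] ext [32.755 34.935] yaw -146.83400608627815 circ ((0.5480684638023376, -0.3499893546104431), 0.07488246262073517)
top 0.004 (0.515, -0.19) 694 [ 0.52  -0.197  0.012] ext [33.136 35.222] yaw 64.77506387525534 circ ((0.5145871043205261, -0.18985754251480103), 0.07466558367013931)
hook 0.6 [207.0, 223.7] 7 198 209 227 232
hook_tip 0.63 [208.8, 227.1] 47 197 213 226 236
hook_tip 0.48 [271.7, 218.2] 7517 157 337 177 265
hook_seat 0.65 [210.2, 235.5] 72 196 213 227 238
hook [0.544 0.209 0.308]
hook [0.549 0.23  0.288]
keyz [0.391 0.284 0.074]
```

View pics/c2.png

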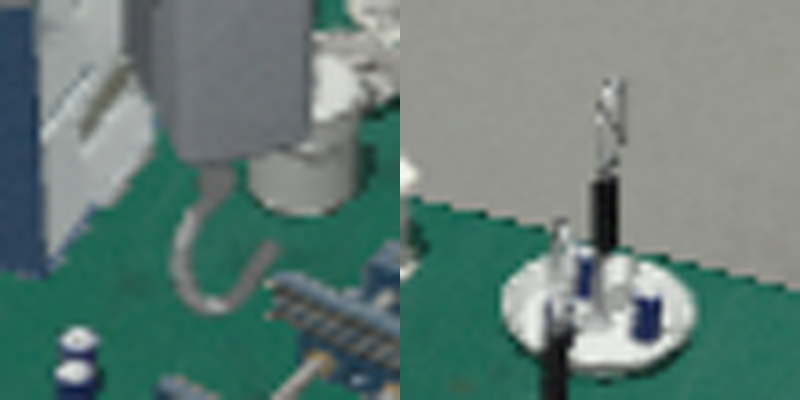

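The left crop shows the hook with its bowl bottom at full-image row 213.5, col 231.5 and its tip at row 205.6, col 239. The right crop shows the cap pan's loop nearly edge-on. Next I'll fit the stand yaw from plate corners and check reach.

```bash
cat > f.py <<'E'
from h import *
np.set_printoptions(precision=3,suppress=True,linewidth=150)
def onz(n,rc,z):
    o,d=ray(n,rc);return o+d*(z-o[2])/d[2]
T=[onz('top',(100+y/2.6,120+x/2.6),.019)[:2] for x,y in((12,262),(112,410),(302,282),(205,138))]
print('plate corners',np.array(T))
for i in range(4):
    e=T[(i+1)%4]-T[i];print(np.linalg.norm(e),np.degrees(np.arctan2(e[1],e[0])))
S=[onz('side',(60+y/1.8,120+x/1.8),.019)[:2] for x,y in((112,367),(155,497),(240,338))];print('side corners',np.array(S))
tip=onz('side',(205.5,238.9),.308);bot=onz('side',(213.5,231.7),.278);sh=onz('side',(197.5,231.9),.359)
print('tip',tip,'bot',bot,'shank',sh)
print('key top',onz('top',(241.2,167),.074))
E
python3 f.py
python3 - <<'E'
from h import *
np.set_printoptions(precision=3,suppress=True)
# key: both cameras
print(camera_model('side')['fx'])
def rot(yaw,t):
    f=np.array([np.cos(yaw),np.sin(yaw),0]);z=np.sin(t)*f-np.array([0,0,np.cos(t)]);y=np.array([-f[1],f[0],0])
    return [R.from_matrix(np.c_[np.cross(s*y,z),s*y,z]).as_quat() for s in(1,-1)],z
for nm,g,yaw in(('pan',(.544,-.353,.082),0),('pre',(.46,.13,.25),.75),('hook',(.55,.22,.15),.75)):
    for t in(40,47):
        qs,z=rot(yaw,np.radians(t))
        for q in qs:
            for b in(0,.1): print(nm,t,b,solve_ik(list(np.array(g)-z*(.167+b)),list(q)))
E
```

```text
plate corners [[0.523 0.471]
 [0.343 0.301]
 [0.545 0.076]
 [0.733 0.238]]
0.2479116916577587 -136.79072170991714
0.30279107866327964 -47.9532987351101
0.24774419025148375 40.89615236938783
0.3127956871977449 132.01621810529562
side corners [[0.728 0.248]
 [0.524 0.478]
 [0.532 0.081]]
tip [0.535 0.208 0.308] bot [0.555 0.218 0.278] shank [0.544 0.24  0.359]
key top [0.393 0.287 0.074]
476.90757359621364
pan 40 0 [-0.823 -0.101  2.034  0.698  0.823 -2.78 ]
pan 40 0.1 [-0.926 -0.289  2.059  0.651  1.011 -2.749]
pan 40 0 [-0.823 -0.101  2.034  0.698  0.823  0.361]
pan 40 0.1 [-0.926 -0.289  2.059  0.651  1.011  0.393]
pan 47 0 None
pan 47 0.1 [-0.987 -0.312  2.132  0.827  0.978 -2.918]
pan 47 0 [-0.861 -0.111  2.087  0.901  0.786  0.171]
pan 47 0.1 [-0.987 -0.312  2.132  0.827  0.978  0.224]
pre 40 0 [-0.06  -0.71   2.181  0.524  1.197 -2.456]
pre 40 0.1 [-0.225 -0.824  2.114  0.567  1.436 -2.502]
pre 40 0 [-0.06  -0.71   2.181  0.524  1.197  0.685]
pre 40 0.1 [-0.225 -0.824  2.114  0.567  1.436  0.639]
pre 47 0 [-0.119 -0.762  2.246  0.659  1.148 -2.558]
pre 47 0.1 None
pre 47 0 [-0.119 -0.762  2.246  0.659  1.148  0.584]
pre 47 0.1 None
hook 40 0 [ 0.166 -0.37   2.134  0.5    0.831 -2.392]
hook 40 0.1 [ 0.072 -0.569  2.14   0.485  1.047 -2.381]
hook 40 0 [ 0.166 -0.37   2.134  0.5    0.831  0.75 ]
hook 40 0.1 [ 0.072 -0.569  2.14   0.485  1.047  0.76 ]
hook 47 0 [ 0.132 -0.406  2.2    0.671  0.749 -2.549]
hook 47 0.1 [ 0.01  -0.636  2.23   0.635  0.981 -2.517]
hook 47 0 [ 0.132 -0.406  2.2    0.671  0.749  0.593]
hook 47 0.1 [ 0.01  -0.636  2.23   0.635  0.981  0.625]
```

```bash
cat >> h.py <<'E'
np.set_printoptions(precision=3,suppress=True,linewidth=150)
TILT=np.radians(45)
def pose(g,yaw,t=TILT,back=0):
    f=np.array([np.cos(yaw),np.sin(yaw),0]);z=np.sin(t)*f-np.array([0,0,np.cos(t)]);y=np.array([f[1],-f[0],0])
    return list(np.asarray(g,float)-z*(.167+back)),list(R.from_matrix(np.c_[np.cross(y,z),y,z]).as_quat())
def st(s=''):
    o=get_obs();print(s,round(o['clock'],2),'tcp',np.array(o['tool_pos']),'F',np.array(o['wrist_force']),'gap',o['finger_gap'],'gf',o['gripper_force'],'j',np.array(o['joints']));return o
E
python3 - <<'E'
from h import *
G=(.544,-.353,.082)
move_joints([1.152,-.65,2.1,.5,1.2,.6]);st('tuck')
move_joints([-.95,-.5,2.1,.6,1.1,.4]);st('swing')
command_gripper(.055,20)
p,q=pose(G,0,back=.11);move_to(p,q);st('pre')
p,q=pose(G,0);print(move_straight(p,max_speed=.1,until_force=6));st('at')
for n in('side','top'):
    im,d=grab_frame(n);cv2.imwrite(f'pics/g_{n}.png',im)
a=cv2.imread('pics/g_side.png')[130:210,240:340];b=cv2.imread('pics/g_top.png')[190:270,310:410]
cv2.imwrite('pics/g.png',np.hstack([cv2.resize(x,(400,320),interpolation=cv2.INTER_CUBIC) for x in(a,b)]))
E
```

```text
tuck 2.57 tcp [0.092 0.398 0.409] F [0.65  0.342 0.247] gap 0.09329371339503181 gf 0.0 j [ 1.152 -0.649  2.098  0.499  1.2    0.599]
swing 5.75 tcp [ 0.329 -0.315  0.355] F [ 0.271  0.303 -0.08 ] gap 0.09305610880196435 gf 0.0 j [-0.949 -0.5    2.1    0.6    1.1    0.4  ]
pre 6.96 tcp [ 0.348 -0.353  0.278] F [0.397 0.301 1.563] gap 0.055090711061363346 gf 0.0 j [-0.983 -0.325  2.113  0.769  1.007  0.278]
False
at 8.21 tcp [ 0.426 -0.353  0.201] F [0.499 0.002 0.414] gap 0.05490202174030019 gf 0.0 j [-0.851 -0.11   2.072  0.841  0.794  0.228]
```

View pics/g.png

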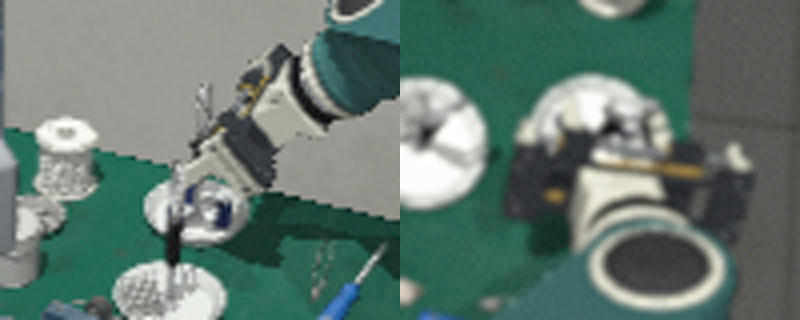

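The fingers straddle the sleeve: at side crop (200,180) and top crop (600,130). Closing, then lifting.

Run:
```python
from h import *
b=st('before');command_gripper(.03,20);command_gripper(.008,20);st('closed')
P=np.array(get_obs()['tool_pos'])
move_straight(list(P+[0,0,.03]),max_speed=.06);sleep(.3);o=st('lift30')
print('dF',np.array(o['wrist_force'])-np.array(b['wrist_force']))
move_straight(list(P+[-.02,0,.2]),max_speed=.15);sleep(.3);o=st('up')
print('dF',np.array(o['wrist_force'])-np.array(b['wrist_force']))
im,d=grab_frame('side');cv2.imwrite('pics/l_side.png',im)
for q in('cap_pan_loop','cap_pan_grip','cap_pan'):
    print(q,place_of(q,'side')[:1])
im2,d=grab_frame('top')
for q in('cap_pan_loop','cap_pan'): print(q,place_of(q,'top')[:1])
a=im[80:200,220:370];b=im2[190:290,290:415]
cv2.imwrite('pics/l.png',np.hstack([cv2.resize(x,(400,320),interpolation=cv2.INTER_CUBIC) for x in(a,b)]))
```

```text
before 8.31 tcp [ 0.426 -0.353  0.201] F [0.327 0.051 0.856] gap 0.05505197592420781 gf 0.0 j [-0.851 -0.11   2.072  0.841  0.794  0.228]
closed 9.34 tcp [ 0.426 -0.353  0.2  ] F [-0.404 -2.609 -1.378] gap 0.015291485411462953 gf 19.98872771859169 j [-0.851 -0.109  2.072  0.841  0.794  0.227]
lift30 10.29 tcp [ 0.426 -0.353  0.23 ] F [ 0.124  0.713 -3.295] gap 0.015400814970613446 gf 19.989093840122223 j [-0.851 -0.147  2.052  0.801  0.834  0.286]
dF [-0.203  0.663 -4.151]
up 11.88 tcp [ 0.406 -0.353  0.4  ] F [-0.379  0.179 -2.692] gap 0.015674776720835528 gf 19.989034831523895 j [-0.882 -0.31   1.9    0.663  1.09   0.514]
dF [-0.706  0.129 -3.548]
cap_pan_loop [{'point': [108.0, 298.3], 'p': 0.83}]
cap_pan_grip [{'point': [129.0, 295.5], 'p': 0.88}]
cap_pan [{'point': [144.1, 292.9], 'p': 0.84}]
cap_pan_loop []
cap_pan [{'point': [220.0, 373.1], 'p': 0.97}]
```

View pics/l.png

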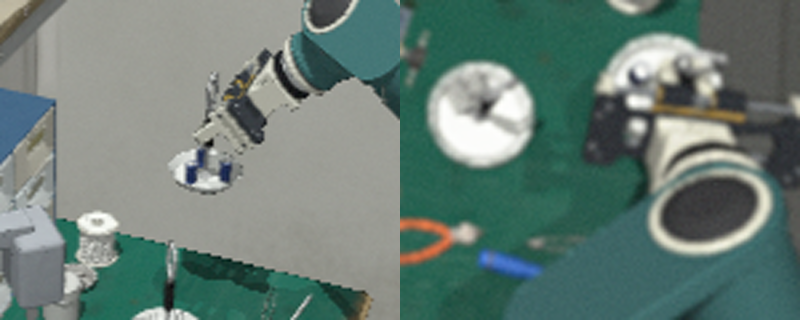

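```bash
cat >> h.py <<'E'
YAW=np.radians(42.2);XS=np.array([np.cos(YAW),np.sin(YAW),0]);SEAT=np.array([.5515,.221,.288])
def hookpose(dx,barz): # bar at dx along stand x from seat, at height barz
    return pose(np.array([*(SEAT+dx*XS)[:2],barz-.090]),YAW)
def crop(im,r0,r1,c0,c1,fn,f=5): cv2.imwrite(fn,cv2.resize(im[r0:r1,c0:c1],None,fx=f,fy=f,interpolation=cv2.INTER_CUBIC))
def fz(n=12):
    v=[]
    for _ in range(n): sleep(.03); v.append(get_obs()['wrist_force'])
    return np.mean(v,0)
E
python3 - <<'E'
from h import *
print('loop expected px at lift',proj('side',(.524,-.353,.372)),'grip',proj('side',(.524,-.353,.285)),'under',proj('side',(.524,-.353,.2)))
p,q=pose((.45,-.03,.285),.35);move_to(p,q)
p,q=hookpose(-.07,.335);move_to(p,q);o=st('pre');sleep(.2);print('F',fz())
im,d=grab_frame('side')
for n in('cap_pan_loop','hook_tip','hook_seat','cap_pan_grip','cap_pan'): print(n,place_of(n,'side')[:2])
print('exp bar',proj('side',[*(SEAT-.07*XS)[:2],.335]),'tip',proj('side',SEAT-.021*XS+[0,0,.02]),'bottom',proj('side',SEAT-[0,0,.01]))
crop(im,150,260,190,310,'pics/p.png')
E
```

```text
loop expected px at lift (np.float64(107.05345578380067), np.float64(299.6015718962371)) grip (np.float64(127.1357547763672), np.float64(297.8105243667715)) under (np.float64(145.6875674545489), np.float64(296.1559738456054))Traceback (most recent call last):
  File "<stdin>", line 3, in <module>
station.Unreachable: the arm cannot take that pose within its joint ranges
```

Run:
```python
from h import *
for g,y in (((.5,-.05,.285),.3),((.52,-.05,.285),.2),((.52,-.1,.285),.1),((.5,.05,.285),.5)):
    print(g,y,solve_ik(*pose(g,y)))
for dx in(-.03,-.05,-.06,-.07,-.09):
  for z in (.322,.335,.36): print(dx,z,solve_ik(*hookpose(dx,z)))
```

```text
(0.5, -0.05, 0.285) 0.3 [-0.418 -0.709  2.151  0.544  1.118  0.759]
(0.52, -0.05, 0.285) 0.2 [-0.347 -0.684  2.138  0.444  1.027  0.923]
(0.52, -0.1, 0.285) 0.1 [-0.433 -0.666  2.128  0.437  1.013  0.934]
(0.5, 0.05, 0.285) 0.5 [-0.219 -0.709  2.151  0.544  1.118  0.758]
-0.03 0.322 [ 0.106 -0.527  2.132  0.545  0.933  0.748]
-0.03 0.335 [ 0.106 -0.533  2.115  0.536  0.953  0.763]
-0.03 0.36 [ 0.106 -0.541  2.08   0.522  0.991  0.79 ]
-0.05 0.322 [ 0.074 -0.575  2.161  0.557  0.966  0.727]
-0.05 0.335 [ 0.074 -0.58   2.143  0.549  0.985  0.741]
-0.05 0.36 [ 0.074 -0.587  2.107  0.535  1.022  0.768]
-0.06 0.322 [ 0.057 -0.599  2.175  0.563  0.983  0.716]
-0.06 0.335 [ 0.057 -0.603  2.157  0.555  1.003  0.73 ]
-0.06 0.36 [ 0.057 -0.61   2.121  0.541  1.039  0.756]
-0.07 0.322 [ 0.04  -0.623  2.189  0.569  1.001  0.704]
-0.07 0.335 [ 0.04  -0.627  2.171  0.561  1.021  0.719]
-0.07 0.36 [ 0.04  -0.633  2.134  0.548  1.057  0.745]
-0.09 0.322 [ 0.001 -0.671  2.216  0.582  1.04   0.68 ]
-0.09 0.335 [ 0.001 -0.674  2.197  0.575  1.059  0.695]
-0.09 0.36 [ 0.001 -0.679  2.159  0.563  1.094  0.72 ]
```

Run:
```python
from h import *
for g,y in(((.52,-.1,.285),.1),((.5,.05,.285),.5)): move_to(*pose(g,y))
move_to(*hookpose(-.07,.335));st('pre');sleep(.2);print('F',fz())
im,d=grab_frame('side')
for n in('cap_pan_loop','hook_tip','hook_seat','cap_pan_grip','cap_pan'): print(n,place_of(n,'side')[:2])
print('exp bar',proj('side',[*(SEAT-.07*XS)[:2],.335]),'tip',proj('side',SEAT-.021*XS+[0,0,.02]),'bottom',proj('side',SEAT-[0,0,.01]))
crop(im,150,260,190,310,'pics/p.png')
```

```text
pre 14.47 tcp [0.413 0.094 0.363] F [-0.821 -0.191 -2.136] gap 0.015557963855286827 gf 19.98903125524521 j [ 0.039 -0.626  2.17   0.561  1.02   0.719]
F [-0.09   0.064 -2.897]
cap_pan_loop [{'point': [195.7, 254.4], 'p': 0.84}]
hook_tip [{'point': [194.6, 255.2], 'p': 0.53}, {'point': [206.0, 239.1], 'p': 0.38}]
hook_seat [{'point': [213.0, 232.9], 'p': 0.41}]
cap_pan_grip [{'point': [217.9, 253.9], 'p': 0.57}]
cap_pan [{'point': [210.9, 231.5], 'p': 0.72}, {'point': [235.4, 252.0], 'p': 0.56}]
exp bar (np.float64(194.88739069222217), np.float64(254.30810239962295)) tip (np.float64(205.24440935495986), np.float64(238.83608806089018)) bottom (np.float64(214.36152872322415), np.float64(232.2498105406968))
```

View pics/p.png

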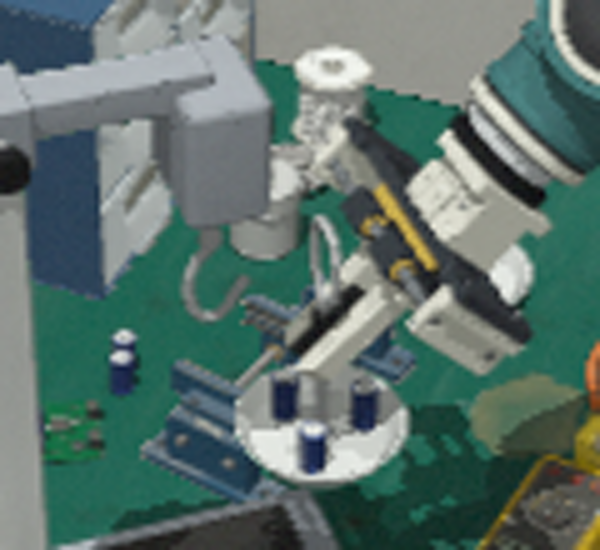

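The bar shows at crop (322,220), within 1 px of its predicted place, and the hook at crop (215,290) also matches the model. Moving the bar over the tip.

Run:
```python
from h import *
im,d=grab_frame('side')
for n,rcs in(('hook',[(212,231.5),(210,228),(212,234)]),('bar',[(194.5,254.4),(195.5,254.4),(198,252)])):
    for rc in rcs: print(n,at_depth('side',rc,d[int(round(rc[0])),int(round(rc[1]))]))
print('model seat',SEAT,'bar',SEAT-.07*XS)
p,q=hookpose(-.04,.326);move_straight(p,max_speed=.08)
p,q=hookpose(-.006,.326);print(move_straight(p,max_speed=.05,until_force=4));st('over');print('F',fz(20))
im,d=grab_frame('side')
for n in('cap_pan_loop','hook_tip'): print(n,place_of(n,'side')[:2])
print('exp bar',proj('side',[*(SEAT-.006*XS)[:2],.324]))
crop(im,170,250,190,290,'pics/o.png',7)
```

```text
hook [0.556 0.217 0.282]
hook [0.561 0.231 0.299]
hook [0.548 0.216 0.284]
bar [0.499 0.174 0.337]
bar [ 0.65  -0.228 -0.002]
bar [0.51  0.165 0.313]
model seat [0.551 0.221 0.288] bar [0.5   0.174 0.288]
False
over 16.79 tcp [0.46  0.138 0.354] F [-0.519  0.462 -2.526] gap 0.015347800368097676 gf 19.988937824964523 j [ 0.141 -0.473  2.091  0.529  0.905  0.778]
F [ 0.082  0.046 -2.95 ]
cap_pan_loop [{'point': [204.5, 236.1], 'p': 0.8}]
hook_tip [{'point': [174.8, 258.1], 'p': 0.65}, {'point': [205.7, 238.5], 'p': 0.64}]
exp bar (np.float64(202.11145435329573), np.float64(234.08479688129353))
```

View pics/o.png

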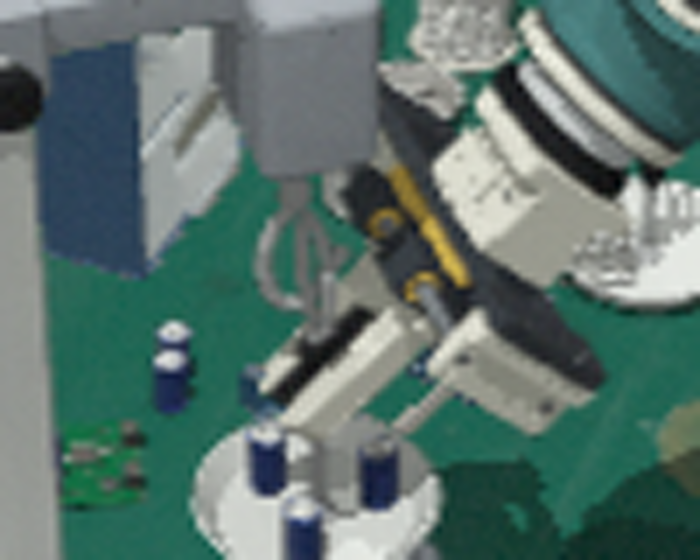

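The loop hangs over the hook, with its top at crop (300,215) behind the tip at (335,255), and the gripper is clear. Lowering while watching the force.

Run:
```python
from h import *
def go(z,v,dx=-.003):
    p,q=hookpose(dx,z);move_straight(p,max_speed=v);sleep(.15)
    f=fz(8);print(z,round(get_obs()['clock'],2),f);return f[2]
go(.300,.04)
for z in(.285,.278,.271): go(z,.03)
im,d=grab_frame('side');crop(im,170,250,190,290,'pics/q.png',7)
```

```text
0.3 18.83 [-0.052  0.018 -3.242]
0.285 19.9 [ 0.251 -0.011 -2.428]
0.278 20.7 [ 0.553  0.14  -1.478]
0.271 21.5 [ 0.563 -0.129 -1.549]
```

View pics/q.png

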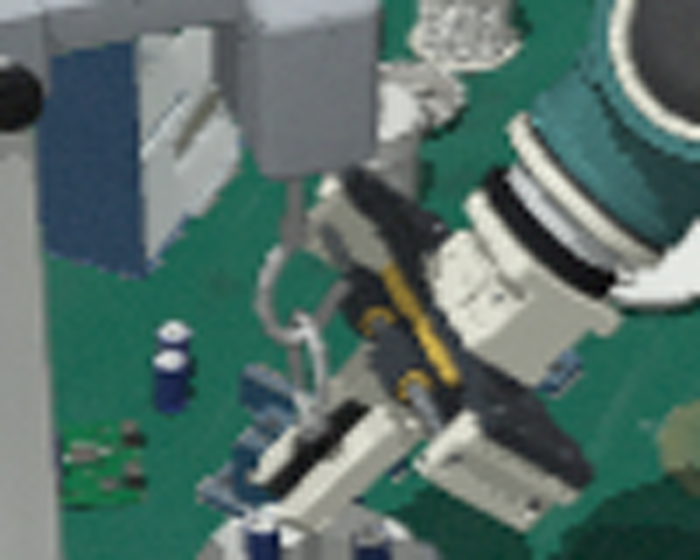

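The loop is seated in the bowl at crop (300,330), and the hook has visibly dipped. Continuing down to force balance.

Run:
```python
from h import *
X=[]
def go(z,v,dx=-.001,n=12):
    p,q=hookpose(dx,z);move_straight(p,max_speed=v);sleep(.2)
    f=fz(n);X.append((z,f[2]));print(z,dx,round(get_obs()['clock'],2),f);return f[2]
go(.265,.03)
go(.260,.03)
go(.256,.02,n=25)
```

```text
0.265 -0.001 22.51 [ 0.524 -0.439 -0.91 ]
0.26 -0.001 23.43 [ 0.637 -0.415 -0.285]
0.256 -0.001 24.81 [ 0.508 -0.506  0.036]
```

Vertical balance is near z=0.256. A sideways force of about 0.7 N along stand −y suggests the loop is a few mm off-centre, so I'll ease it over before release.

Run:
```python
from h import *
YS=np.array([-XS[1],XS[0],0])
p0=np.array(hookpose(-.001,.256)[0])
for dy in(-.002,-.004):
    move_straight(list(p0+dy*YS),max_speed=.02);sleep(.2);f=fz(15)
    print(dy,round(get_obs()['clock'],2),f,'xs',f@XS,'ys',f@YS,'mom',get_obs()['moment'])
```

```text
-0.002 25.76 [-0.234  1.242 -0.098] xs 0.6608068236480844 ys 1.0773051627757277 mom [-0.281  0.365  0.169]
-0.004 26.71 [-0.01   0.853 -0.042] xs 0.5651072449164835 ys 0.638517168164455 mom [-0.255  0.368  0.088]
```

Run:
```python
from h import *
YS=np.array([-XS[1],XS[0],0])
p0=np.array(hookpose(-.001,.256)[0])
for dx,dy,dz in((.001,-.0033,-.0003),(.0015,-.0033,-.0005)):
    move_straight(list(p0+dx*XS+dy*YS+[0,0,dz]),max_speed=.02);sleep(.3);f=fz(15)
    print(dx,dy,round(get_obs()['clock'],2),f,'xs',f@XS,'ys',f@YS)
```

```text
0.001 -0.0033 27.76 [ 0.292 -0.585  0.064] xs -0.17707089234068354 ys -0.6295965939243405
0.0015 -0.0033 28.81 [-0.06  -1.204  0.149] xs -0.8528871544966606 ys -0.8519204452814368
```

Run:
```python
from h import *
YS=np.array([-XS[1],XS[0],0])
p0=np.array(hookpose(-.001,.256)[0])
move_straight(list(p0+.0009*XS-.0037*YS+[0,0,-.0002]),max_speed=.02);sleep(.3);f=fz(20)
print(round(get_obs()['clock'],2),f,'xs',f@XS,'ys',f@YS)
```

```text
30.02 [ 0.061  0.063 -0.197] xs 0.08754038687467136 ys 0.005366046303775095
```

Run:
```python
from h import *
for g in(8,3): command_gripper(.008,g)
st('eased');f=fz(10);print(f)
command_gripper(.022);st('open22')
im0,_=grab_frame('side');sleep(.25);im1,_=grab_frame('side')
command_gripper(.05);st('open50');sleep(.3)
im2,_=grab_frame('side')
for im in(im0,im1,im2):
    g=im[185:240,220:250]; print(cv2.phaseCorrelate(np.float32(cv2.cvtColor(im0[185:215,222:245],6)),np.float32(cv2.cvtColor(im[185:215,222:245],6))))
crop(im2,170,250,190,290,'pics/r.png',7)
```

```text
eased 30.46 tcp [0.466 0.139 0.284] F [-0.656 -0.451  0.261] gap 0.01566548512581795 gf 2.995182853192091 j [ 0.142 -0.406  2.161  0.593  0.788  0.681]
[ 0.331 -0.294  0.05 ]
open22 31.17 tcp [0.466 0.139 0.284] F [-0.38  -0.327  1.169] gap 0.02190657665635442 gf 0.0 j [ 0.142 -0.406  2.161  0.593  0.788  0.681]
open50 32.18 tcp [0.466 0.139 0.284] F [0.091 0.014 0.814] gap 0.04959437021499919 gf 0.0 j [ 0.142 -0.406  2.161  0.593  0.788  0.681]
((0.0, 0.0), 1.0)
((0.005956016792854513, -0.05496660588968716), 1.006122266087267)
((0.13386032549817095, -0.2127202932085943), 0.8890516191720963)
```

View pics/r.png

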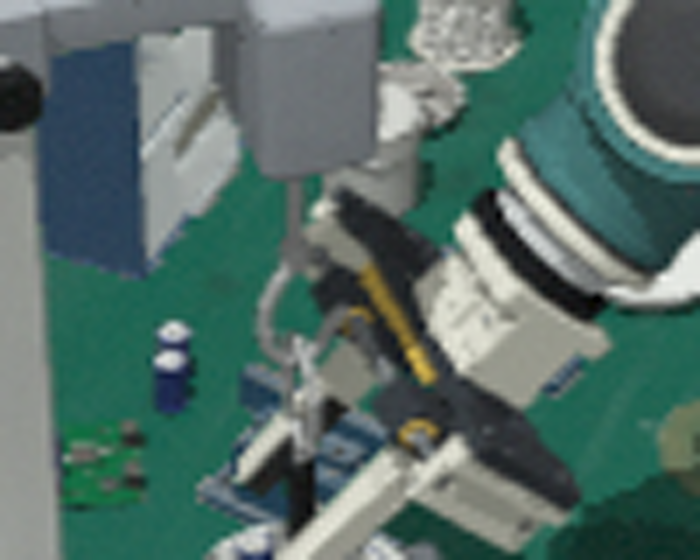

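The pan hangs on the hook at crop (300,345) with the fingers open, and the hook shift between frames is at most 0.2 px. Retracting, then locating the key.

Run:
```python
from h import *
command_gripper(.075)
o=get_obs();P=np.array(o['tool_pos']);z=R.from_quat(o['tcp_rot']).as_matrix()[:,2]
move_straight(list(P-z*.11),max_speed=.08);st('back')
move_joints([-.1,-.7,2.1,.5,1.2,.6]);st('tuck')
ims={}
for n in('side','top'):
    im,d=grab_frame(n);ims[n]=im
    for q in('key_top','hook_seat','cap_pan_loop','cap_pan'):
        for e in place_of(q,n)[:2]:
            rc=e['point'];print(n,q,round(e['p'],2),rc,at_depth(n,rc,d[int(round(rc[0])),int(round(rc[1]))]))
a=ims['side'][170:350,170:320];b=ims['top'][190:280,130:220]
cv2.imwrite('pics/k.png',np.hstack([cv2.resize(a,(450,540),interpolation=3),cv2.resize(b,(340,540)[:1]+(340,),interpolation=3).__class__(0) if 0 else cv2.copyMakeBorder(cv2.resize(b,(340,340),interpolation=3),0,200,0,0,0)]))
```

```text
back 34.69 tcp [0.409 0.087 0.361] F [-0.541  0.393  0.246] gap 0.07533367256932293 gf 0.0 j [ 0.017 -0.638  2.18   0.573  1.035  0.698]
tuck 35.13 tcp [0.392 0.038 0.428] F [-0.473  0.532 -0.49 ] gap 0.07498414914763442 gf 0.0 j [-0.101 -0.7    2.1    0.5    1.2    0.6  ]
side key_top 0.39 [291.8, 270.9] [0.392 0.29  0.072]
side hook_seat 0.45 [218.8, 233.1] [0.55  0.218 0.259]
side cap_pan_loop 0.67 [219.0, 234.0] [0.547 0.217 0.258]
side cap_pan 0.57 [256.2, 230.5] [0.563 0.211 0.086]
top key_top 0.43 [238.8, 168.1] [0.401 0.283 0.081]
top hook_seat 0.61 [180.9, 187.3] [0.557 0.219 0.263]
top cap_pan_loop 0.57 [183.5, 190.4] [0.552 0.209 0.258]
top cap_pan 0.63 [197.6, 194.4] [0.548 0.216 0.095]
```

View pics/k.png

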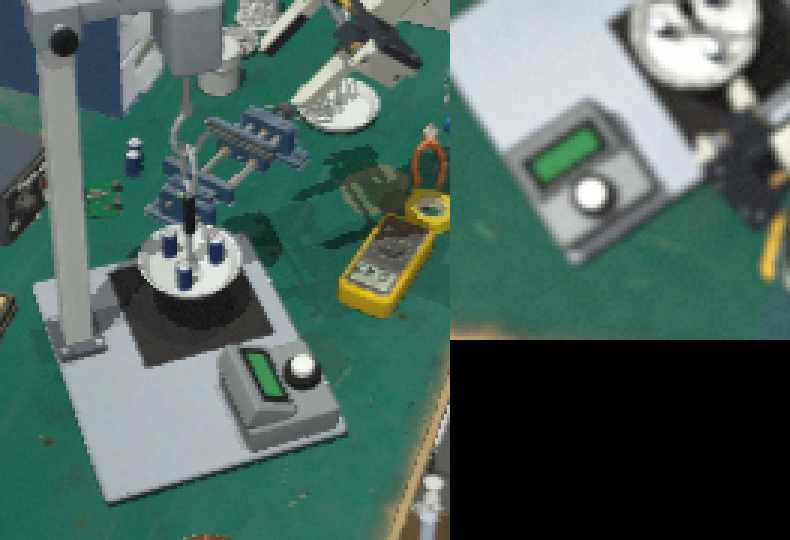

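The side crop shows the key at (301,368), which is full row 292.7, col 270.3. The top view shows it at row 241.3, col 167.6, and the pan hangs freely above the black mat. Triangulating and pressing with closed fingers.

Run:
```python
from h import *
K,e=tri(('side',(292.7,270.3)),('top',(241.3,167.6)));print('key',K,e)
assert .06<K[2]<.085 and np.linalg.norm(K[:2]-[.392,.287])<.01
command_gripper(0,10)
move_joints([.75,-.6,2.1,.3,1.3,.4]);st('swing')
a=np.radians(115-180);y=np.array([np.cos(a),np.sin(a),0]);z=np.array([0,0,-1.])
q=list(R.from_matrix(np.c_[np.cross(y,z),y,z]).as_quat())
top=np.array([K[0],K[1],K[2]+tip_extent])
print(solve_ik(list(top+[0,0,.05]),q))
move_to(list(top+[0,0,.05]),q);st('above');sleep(.2)
move_straight(list(top+[0,0,.008]),max_speed=.05);sleep(.3);print(fz(8))
im,_=grab_frame('side');crop(im,220,320,210,330,'pics/pr.png',5)
print(move_straight(list(top-[0,0,.013]),max_speed=.012,until_force=9));st('pressed');print(fz(8))
im,_=grab_frame('side');crop(im,230,310,220,320,'pics/pr2.png',6)
move_straight(list(top+[0,0,.06]),max_speed=.08);st('up')
```

```text
key [0.395 0.287 0.063] 0.00044121715895354145
swing 38.24 tcp [0.256 0.318 0.375] F [-0.524 -0.321  0.909] gap 0.00038383695517223517 gf 0.0 j [ 0.749 -0.6    2.1    0.3    1.3    0.4  ]
[ 0.576 -0.254  1.965 -0.     1.43   1.71 ]
above 39.43 tcp [0.395 0.287 0.299] F [-0.194 -0.078 -0.524] gap 0.000652302900568812 gf 0.0 j [ 0.575 -0.255  1.965  0.     1.43   1.709]
[-3.1   -2.362  4.466]
True
pressed 41.67 tcp [0.395 0.287 0.256] F [-2.298 -1.199  5.997] gap 0.0006520004236649178 gf 3.1313552521169186 j [ 0.576 -0.221  2.01   0.     1.353  1.71 ]
[-1.938 -0.891  6.647]
up 42.79 tcp [0.395 0.287 0.308] F [-1.062  0.078  0.218] gap 0.0006302240715662113 gf 0.0 j [ 0.576 -0.26   1.954 -0.     1.449  1.71 ]
```

View pics/pr2.png

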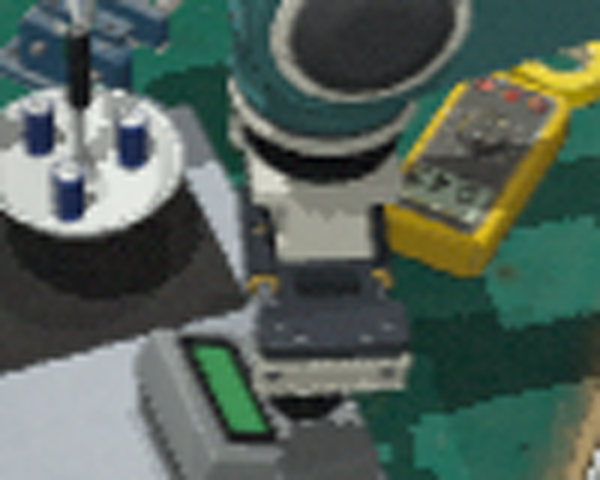

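The gripper stands at the indicator, but the force had a sideways part along −x of the stand and the tips stopped at z≈0.070, so it probably leaned on the display housing and the key may not have gone down. Pressing again with the fingers aligned to the stand, shifted to the front of the key.

Run:
```python
from h import *
a=np.radians(132.2-180);y=np.array([np.cos(a),np.sin(a),0]);z=np.array([0,0,-1.])
q=list(R.from_matrix(np.c_[np.cross(y,z),y,z]).as_quat())
K=np.array([.392,.287,.074])-.005*XS
top=K+[0,0,tip_extent]
move_to(list(top+[0,0,.04]),q);sleep(.2);print('free',fz(8))
move_straight(list(top+[0,0,.006]),max_speed=.05);sleep(.2);print('near',fz(8))
for dz in(.003,.001,-.001,-.003,-.005,-.007,-.009):
    hit=move_straight(list(top+[0,0,dz]),max_speed=.012,until_force=8);sleep(.1);f=fz(6)
    print(dz,hit,np.array(get_obs()['tool_pos'])[2]-tip_extent,f,round(get_obs()['clock'],2))
    if hit or f[2]>9: break
im,_=grab_frame('side');crop(im,230,310,220,320,'pics/pr3.png',6)
```

```text
free [-0.134 -0.111  0.037]
near [-0.047 -0.103  0.116]
0.003 False 0.07703388233162228 [-0.164  0.037  0.16 ] 45.64
0.001 False 0.07510034118313758 [0.969 0.258 2.367] 46.26
-0.001 False 0.07307431332488212 [1.874 1.657 3.245] 46.88
-0.003 False 0.07109768698805263 [2.229 1.268 4.426] 47.49
-0.005 True 0.07019146658129388 [-1.977 -1.438  7.714] 48.0
```

View pics/pr3.png

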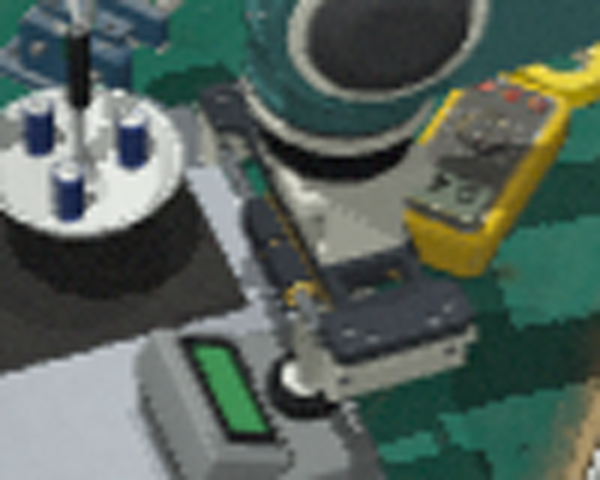

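The fingertips sit on the key at crop (300,380). Force rose with a spring slope from z≈0.076 to a hard stop at 0.070, which is the full 6 mm of travel. Retracting and checking the pan.

Run:
```python
from h import *
P=np.array(get_obs()['tool_pos']);move_straight(list(P+[0,0,.09]),max_speed=.1);sleep(.4)
st('up')
for i in range(2):
    im,d=grab_frame('side')
    print([(n,[(round(e['p'],2),e['point']) for e in place_of(n,'side')[:1]]) for n in('hook_seat','cap_pan_loop','cap_pan')]); sleep(.2)
close_job();print('closed')
```

```text
up 49.5 tcp [0.388 0.284 0.346] F [-0.11  -0.781 -0.274] gap 0.00036777821970638094 gf 0.0 j [ 0.578 -0.298  1.923  0.     1.516  1.412]
[('hook_seat', [(0.44, [220.8, 233.4])]), ('cap_pan_loop', [(0.78, [219.0, 231.3])]), ('cap_pan', [(0.57, [259.8, 229.9])])]
[('hook_seat', [(0.65, [219.2, 232.7])]), ('cap_pan_loop', [(0.86, [219.0, 233.6])]), ('cap_pan', [(0.95, [255.5, 231.5])])]
the job is handed in; nothing more can be done
closed
```

The capacitor pan hangs still on the scale hook, the HOLD key was pressed fully, and the job is handed in at about 50 s; the key was pressed twice, because the first press pushed sideways and I could not be sure it had gone down.

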